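# Seat the portion gauge on the cutting stand's locating pin

### The job

Set up the dough-cutting stand: pick up the metal portion gauge by its wooden grip, feel for the stand's locating pin and lower the gauge until its hole drops over the pin and it lies flat on the wooden base, then turn it so that its long tail lies flush along the steel fence, and let go. The pin is clamped somewhere along its slot, so rest the gauge on it only lightly and nudge it along until the hole finds it: no forcing, banging or dropping. Leave the timer, tub, spoon and ring moulds where they are.

Things in the scene. Friction and masses are not known exactly. Their poses are not given: they have to be found in the camera images.
- gauge: the loose portion gauge, 0.15 to 0.31 kg: a flat dark metal bar 130 x 44 x 10 mm with a wooden bridge grip over its hole. Origin at the centre of the hole, on the underside; x along the bar towards its long tail, z up. Bar from x = -45 mm (short head) to x = +85 mm (tail end), y = -22 to +22 mm, z = 0 to 10 mm; the through hole, 15 mm in diameter, is at x = 0, y = 0, straight below the grip
- gauge_grip (a point): centre of the gauge's wooden grip bar, 43.5 mm above the metal bar's underside, straight above the hole; 46 mm long (gauge x), 14 mm thick (gauge y: take it across this), from z = 30 to 57 mm of the gauge, carried by two steel posts at x = -18 and +18 mm, open between them. Axes as the gauge
- gauge_hole (a point): centre of the gauge's hole, at the underside (the same point as the gauge's origin). Axes as the gauge
- gauge_tail (a point): middle of the tail's end edge, at the underside; 85 mm from the hole. Axes as the gauge
- stand: the cutting stand, fixed to the table: wooden base 220 x 110 x 14 mm, origin at the centre of its underside, x along its length, z up. A steel fence bar stands on it: x = -5 to 60 mm, upright face towards -y at y = +22.5 mm, top 32 mm above the table. The seated gauge points its tail to stand +x and its left long edge (gauge +y) lies along that face
- slot_end (a point): near end of the dark pin slot (which is 58 mm long), on the base's top face (14 mm above the table), at x = -76 mm, y = 0 of the stand; axes as the stand. The slot runs from here along stand +x. The steel locating pin (12 mm diameter, 18 mm high above the base, its top 4 mm a cone nose that narrows to 8 mm across) stands upright in the slot, y = 0, rigidly clamped at an unknown place from 5 to 47 mm along the slot (+x) from this point; it is not reported
- timer: small kitchen timer, 74 x 64 x 18 mm, lying near the front edge, between the gauge and the stand; leave alone
- tub: small lidded tub, 61 mm across, 42 mm high; leave alone
- spoon: steel measuring spoon, 125 mm long; leave alone
- ring_big: steel ring mould, 69 mm across, 32 mm high; leave alone
- ring_small: steel ring mould, 55 mm across, 34 mm high; leave alone

How it is judged:
By the outcome, as a careful person would: the job done as asked, in the order asked, and still so for the second after the job is handed in, with the robot touching nothing.
It also fails if it takes over 72 s, if anything falls off the work surface, if the arm or the gripper's body presses on something with over 40 N, if the wrist force passes 120 N, or if a joint passes its speed limit or range.

### The arm

A 6-joint arm with a two-finger parallel gripper is mounted at the origin on a cart in front of the work surface, level with it; the furniture and walls round the work are solid. World frame = base frame: x ahead of the robot, y to its left, z up, the work surface at z = 0. Lengths are in m, angles in degrees, forces in N, time in s.
With the tool pointing down it reaches from about 0.35 to 1 m from the base axis. Payload 7.1 kg.
Tool frame: the origin (TCP) lies midway between the tips of the shut fingers; the grasp point (between the pads) lies manip.grasp_offset behind it (manip.grasp_offset is the distance from the TCP to the grasp point, in m); y points along the fingers, x is the direction in which the jaws open and shut, and the axes are right-handed (so a half turn about y gives the same grasp; the last joint's range is limited). The gripper opens to 85 mm and grips with 20 to 120 N. Pads are 22 mm wide; open, the fingers measure 114 mm over their backs; the gripper's body (76 mm by 85 mm) begins 54 mm behind the grasp point. The pads swing forward as they close: fully open they stand 13 mm farther back than shut.
Start: joints at [70.76, 24.242, 93.386, -0, 62.372, -1.089], TCP at [0.195, 0.594, 0.194] pointing down, gripper open.
Joint ranges: [-172.04, 172.04], [-51.8, 120.97], [4.93, 147.93], [-75.15, 255.16], [6.16, 154.13], [-145.62, 145.62]. Speed limits (degrees/s): [136.94, 136.94, 172.46, 180, 180, 180].

### API

Orientations are given as [roll, pitch, yaw] about the fixed x, y, z axes, in that order (R = Rz(yaw) Ry(pitch) Rx(roll)).
In Python, from cell import manip gives the robot as it stands.
- The arm moves only by the tool servo_tool, never from a script. Its argument "steps" is a list of rows, each a list of 7 numbers: the shift along the tool's x, y, z in mm, then the turn, a rotation vector about the tool's x, y, z in rad, then the gripper command: -1 is fully open, 1 is shut, values between are in proportion. In form: [[tx, ty, tz, wx, wy, wz, claw], ...]. A call has 1 to 5 rows; each row is the pose to reach, as a shift and turn from the pose commanded when the call began, along the tool's axes at that moment; what a row does not reach only later rows make up. A row lasts 1/8 s, in which the tool goes at most 62.5 mm and 10.7 degrees, less where a joint would pass 70% of its speed; a pose out of reach is approached as far as the arm can. A call with a gripper value outside its range is refused whole. The fingers move at their own pace and stop on an object; the grip force is fixed at half the most. Time passes only in rows, so rows that repeat a pose let the fingers close. It gives the time, the measured TCP pose, the force and the opening at its end, in the units of the state.
- manip.get_obs(): the state, without advancing time (a new reading comes with each control period).
- manip.read_camera(name): name is "scene" or "side" or "wrist"; returns the picture (420x560x3 uint8, red, green, blue); there is no depth.
- manip.camera_model(name): a dict with "mtx" (3x3 intrinsics, pixels), "k1" (the pictures are not rectified: a ray, as slopes to the right and down, at radius r is drawn at 1 + k1 r^2 times it, then the intrinsics apply), "position" and "attitude" of the camera in the world; the wrist camera has in their place "mount" (4x4, takes a point from camera to tool coordinates, whose origin is the TCP and whose axes are the tool frame's). Camera axes: x right, y down, z forward; pixel columns grow to the right and rows downward; lengths in m; the calibration is good to about 2 mm. A picture is of the moment at which its call begins: read the wrist's pose just before it. camera_model takes no time and is no camera call.
- manip.close_job(): hands the job in, once; it reports no verdict.
The state is a dict: "clock": time; "joints": joint angles; "qvel": joint speeds; "tau": joint torques, N m; "eef_pos": TCP position; "tool_rot": TCP orientation; "wrist_force": force on the tool from outside, world axes, zero at the start; "wrist_torque": the same for the moment, N m; "opening": opening from 0.0 (shut) to 1.0 (fully open).
Only numpy, scipy, OpenCV 4.12 (cv2) and the standard library are available. Lean on these libraries where they do the work, as an engineer would, in place of code of your own. Each camera call takes 0.05 s, during which the arm holds its last target.

## Working session

There is one attempt and no reset: what is moved stays moved. The work goes in short steps, Python scripts to look and compute and a tool call to move; the robot and the scene stay as the last step left them, time stands still between calls to the robot, and variables do not carry over. Pictures are saved under pics/ and viewed, and the job is handed in when it is done.

Besides the shell and the picture viewer there is one more tool, called after "Request:" by a JSON object that holds its "method" and its "body", one argument or row to a line. servo_tool: Moves the arm, as the interface text tells. Its arguments: {"type":"object","properties":{"steps":{"type":"array"}},"required":["steps"]}

```bash
ls; mkdir -p pics; python3 - <<'E'
from cell import manip
import cv2
o=manip.get_obs(); print(o, manip.grasp_offset)
for n in ("scene","side","wrist"):
    cv2.imwrite(f"pics/{n}0.png",manip.read_camera(n)[:,:,::-1]); print(n,manip.camera_model(n))
E
```

```text
pics
{'clock': 0.0, 'joints': array([ 7.07589103e+01,  2.42869496e+01,  9.34323873e+01, -9.49071698e-06,
        6.23723436e+01, -1.08799009e+00]), 'qvel': array([-0.02467964, -0.09660286, -0.00816457, -0.02315859,  0.02751439,
       -0.0670026 ]), 'tau': array([-3.09484160e-03, -5.57375050e+01, -2.81741256e+01, -2.08853163e-05,
        7.13582413e-03, -7.13083352e-07]), 'eef_pos': array([0.19448856, 0.59331847, 0.19321175]), 'tool_rot': array([-89.99826758,   0.09166413,  71.84690621]), 'wrist_force': array([-0.50533277,  0.04608271, -0.40789408]), 'wrist_torque': array([ 0.0242511 , -0.00611719,  0.0174056 ]), 'opening': 0.9997777789099219} 0.0187
scene {'mtx': array([[453.56518632,   0.        , 278.43416433],
       [  0.        , 453.56518632, 209.00571793],
       [  0.        ,   0.        ,   1.        ]]), 'k1': -0.09559425621735174, 'position': array([ 0.13090399, -0.47541742,  0.82812505]), 'attitude': array([-138.96250967,   -0.74032862,  -40.99421058])}
side {'mtx': array([[525.60518527,   0.        , 282.56303398],
       [  0.        , 525.60518527, 208.17030689],
       [  0.        ,   0.        ,   1.        ]]), 'k1': -0.11058639998782623, 'position': array([0.50985456, 1.06962679, 0.8902962 ]), 'attitude': array([-128.64967698,   -1.05483033, -176.5194836 ])}
wrist {'mtx': array([[318.45743437,   0.        , 282.21420467],
       [  0.        , 318.45743437, 201.95096126],
       [  0.        ,   0.        ,   1.        ]]), 'k1': 0.02239785648874776, 'mount': array([[ 9.99999854e-01,  4.86556584e-05,  5.38465773e-04,
         4.41134519e-04],
       [-4.92950224e-04, -3.27011234e-01,  9.45020323e-01,
        -1.80771177e-01],
       [ 2.22064943e-04, -9.45020450e-01, -3.27011162e-01,
         8.40333805e-02],
       [ 0.00000000e+00,  0.00000000e+00,  0.00000000e+00,
         1.00000000e+00]])}
```

View pics/scene0.png

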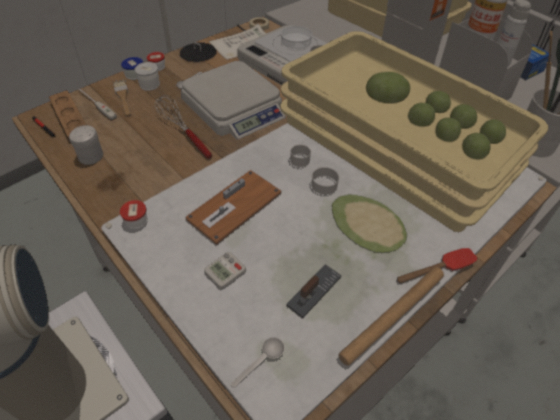

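View pics/side0.png

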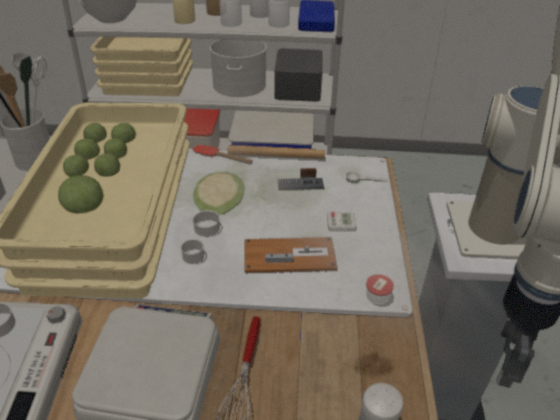

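View pics/wrist0.png

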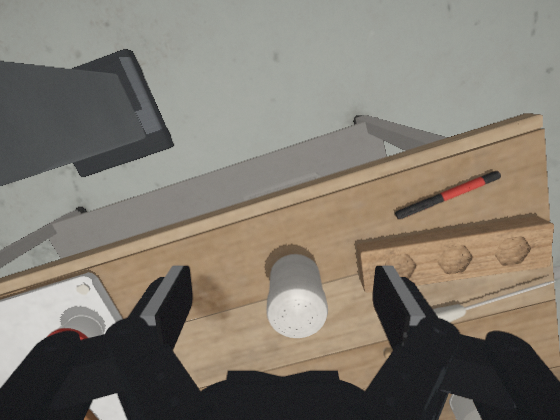

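The scene camera shows the gauge at about (315,290), the stand at (235,206) and the timer between them at (225,268). In the side camera the gauge is at (300,183) and the stand at (290,255). I'll zoom in on both.

```bash
python3 - <<'E'
import cv2
a=cv2.imread('pics/scene0.png');b=cv2.imread('pics/side0.png')
c=cv2.resize(a[160:325,175:360],None,fx=4.2,fy=3.6*1,interpolation=cv2.INTER_CUBIC);print(c.shape)
cv2.imwrite('pics/scz.png',cv2.resize(a[165:325,180:360],None,fx=3.75,fy=3.75,interpolation=cv2.INTER_CUBIC)[:600])
cv2.imwrite('pics/sdz.png',cv2.resize(b[160:280,235:365],None,fx=5,fy=5,interpolation=cv2.INTER_CUBIC))
E
```

```text
(594, 777, 3)
```

View pics/scz.png

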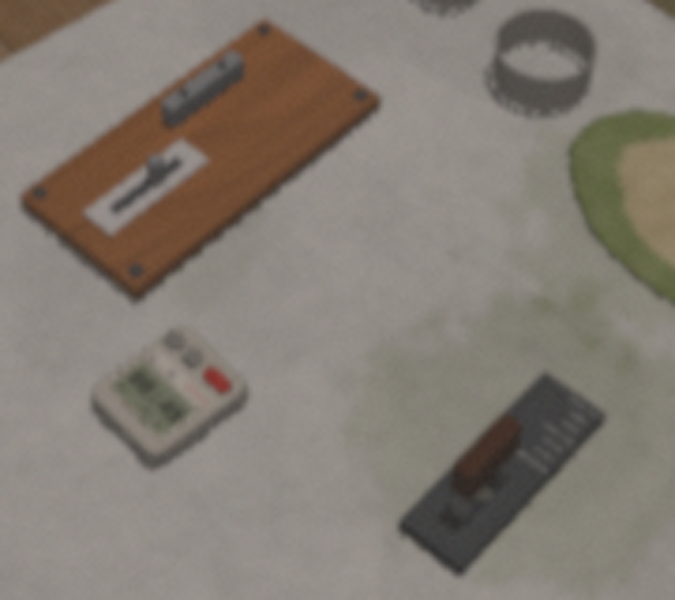

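View pics/sdz.png

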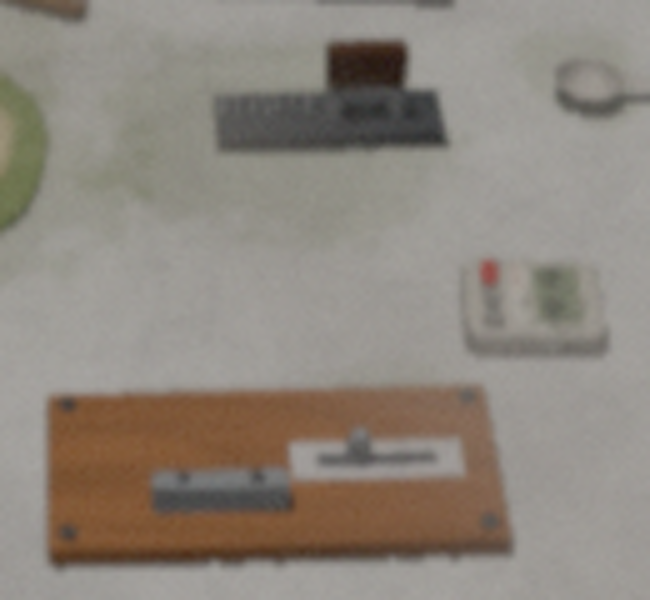

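```bash
cat > h.py <<'E'
import numpy as np
from scipy.spatial.transform import Rotation as R
from scipy.optimize import least_squares
def rot(rpy): return R.from_euler('xyz',rpy,degrees=True)
def cam(m,name,obs=None):
    c=m.camera_model(name)
    if name=='wrist':
        T=np.eye(4);T[:3,:3]=rot(obs['tool_rot']).as_matrix();T[:3,3]=obs['eef_pos']
        M=T@c['mount']; return c['mtx'],c['k1'],M[:3,3],M[:3,:3]
    return c['mtx'],c['k1'],c['position'],rot(c['attitude']).as_matrix()
def proj(C,P):
    K,k,p,A=C; q=(np.atleast_2d(P)-p)@A; s=q[:,:2]/q[:,2:]
    s=s*(1+k*(s**2).sum(1,keepdims=True)); return s@K[:2,:2].T+K[:2,2]
def unproj(C,uv,z):
    K,k,p,A=C; d=(np.atleast_2d(uv)-K[:2,2])/[K[0,0],K[1,1]]; s=d.copy()
    for _ in range(20): s=d/(1+k*(s**2).sum(1,keepdims=True))
    r=np.c_[s,np.ones(len(s))]@A.T; return p+r*((z-p[2])/r[:,2])[:,None]
def fit(obs,x0):  # obs: list of (C, local pts, uv)
    def w(x,L): c,s=np.cos(x[2]),np.sin(x[2]); L=np.asarray(L,float); return np.c_[x[0]+c*L[:,0]-s*L[:,1],x[1]+s*L[:,0]+c*L[:,1],L[:,2]]
    f=lambda x:np.concatenate([(proj(C,w(x,L))-uv).ravel() for C,L,uv in obs])
    r=least_squares(f,x0); return r.x,r.fun.reshape(-1,2)
E
python3 - <<'E'
from cell import manip
from h import *
sc=cam(manip,'scene');sd=cam(manip,'side')
zs=lambda p:(np.array(p)+.5)/3.75-.5+[180,165]
zd=lambda p:(np.array(p)+.5)/5-.5+[235,160]
S=[[-.11,.055,.014],[.11,.055,.014],[.11,-.055,.014],[-.11,-.055,.014]]
a=zs([(22,200),(265,22),(380,98),(135,287)]); b=zd([(511,543),(50,552),(50,397),(484,387)])
G=[[-.045,.022,.01],[.085,.022,.01],[.085,-.022,.01],[-.045,-.022,.01]]
ga=zs([(402,524),(546,374),(605,415),(460,568)]); gb=zd([(447,140),(217,147),(215,97),(438,92)])
for n,L,u,v in(('stand',S,a,b),('gauge',G,ga,gb)):
    for o in([(sc,L,u)],[(sd,L,v)],[(sc,L,u),(sd,L,v)]):
        x,r=fit(o,[.5,0,0]); print(n,x[:2].round(4),np.degrees(x[2]).round(2),r.round(1).tolist())
print('pin',unproj(sc,zs([(152,180)]),.016),unproj(sd,zd([(358,460)]),.016))
print('pintop',unproj(sc,zs([(155,160)]),.032),unproj(sd,zd([(358,433)]),.032))
E
```

```text
stand [0.5345 0.1346] 6.66 [[-1.2, -0.8], [-0.1, -1.2], [1.0, -0.3], [0.4, 1.7]]
stand [0.533  0.1463] 6.37 [[0.9, -0.1], [-0.8, 0.3], [-0.6, -0.4], [0.5, -0.1]]
stand [0.5342 0.1393] 6.61 [[-2.4, -2.0], [-1.2, -2.1], [-0.3, -1.3], [-1.0, 0.5], [0.4, -2.4], [-0.9, -1.8], [-0.8, -2.1], [-0.1, -2.1]]
gauge [ 0.498  -0.1633] 7.85 [[-0.7, -0.5], [-0.2, -0.3], [0.4, 0.1], [0.6, 0.7]]
gauge [ 0.4965 -0.1503] 7.16 [[0.1, -0.2], [0.2, -0.5], [-0.3, 0.4], [-0.0, 0.4]]
gauge [ 0.4976 -0.1612] 7.79 [[-1.6, -1.1], [-1.0, -0.8], [-0.4, -0.4], [-0.3, 0.1], [-0.3, -2.6], [0.2, -2.6], [-0.5, -1.6], [-0.5, -1.9]]
pin [[0.49050204 0.13164483 0.016     ]] [[0.49294396 0.14035468 0.016     ]]
pintop [[0.49453791 0.13173609 0.032     ]] [[0.49374635 0.13848891 0.032     ]]
```

```bash
cat >> h.py <<'E'
def plan(m,pos,yaw,obs=None):
    o=obs or m.get_obs(); A=rot(o['tool_rot']); T=rot([-90,0,yaw])
    d=A.inv().apply(np.array(pos)-o['eef_pos'])*1000; w=(A.inv()*T).as_rotvec()
    print('t',round(float(o['clock']),2),'shift',d.round(1),'rv',w.round(4),'F',o['wrist_force'].round(2))
E
python3 - <<'E'
from cell import manip
from h import *
plan(manip,[.49,-.157,.16],97.5)
E
```

```text
t 0.15 shift [-621.    34.2 -514.5] rv [-3.000e-04 -4.477e-01 -1.200e-03] F [-0.   -0.2  -0.57]
```

Request:
{"method": "servo_tool", "body": {
  "steps": [
    [-47,2,-38,0,-0.03,0,-1],
    [-94,4,-77,0,-0.06,0,-1],
    [-141,7,-116,0,-0.1,0,-1],
    [-188,10,-155,0,-0.14,0,-1],
    [-235,13,-194,0,-0.17,0,-1]
  ]
}}

```text
clock: 0.78
eef_pos: [0.3062, 0.3084, 0.181]
tool_rot: [-90.0, -0.0, 81.7]
wrist_force: [0.6, 0.1, 0.5]
opening: 0.995
```

```bash
python3 - <<'E'
from cell import manip
from h import *
plan(manip,[.49,-.157,.16],97.5)
E
```

```text
t 0.78 shift [-433.9   21.  -249.2] rv [ 3.00e-04 -2.76e-01  1.00e-04] F [0.57 0.13 0.5 ]
```

Request:
{"method": "servo_tool", "body": {
  "steps": [
    [-52,2,-30,0,-0.03,0,-1],
    [-104,5,-60,0,-0.06,0,-1],
    [-156,8,-90,0,-0.1,0,-1],
    [-208,10,-120,0,-0.14,0,-1],
    [-260,12,-150,0,-0.17,0,-1]
  ]
}}

```text
clock: 1.4
eef_pos: [0.4167, 0.0291, 0.1691]
tool_rot: [-90.0, -0.0, 91.4]
wrist_force: [0.7, 1.9, -0.8]
opening: 0.996
```

```bash
python3 - <<'E'
from cell import manip
from h import *
plan(manip,[.49,-.157,.16],97.5)
E
```

```text
t 1.4 shift [-187.8    9.2  -68.8] rv [ 7.000e-04 -1.067e-01  1.000e-04] F [ 0.71  1.93 -0.81]
```

Request:
{"method": "servo_tool", "body": {
  "steps": [
    [-52,2,-20,0,-0.03,0,-1],
    [-104,5,-40,0,-0.06,0,-1],
    [-150,8,-58,0,-0.09,0,-1],
    [-188,9,-69,0,-0.107,0,-1],
    [-188,9,-69,0,-0.107,0,-1]
  ]
}}

```text
clock: 2.02
eef_pos: [0.4901, -0.1575, 0.1598]
tool_rot: [-90.0, 0.0, 97.3]
wrist_force: [0.6, 0.8, -0.6]
opening: 0.999
```

```bash
cat > shot.py <<'E'
import sys,cv2,pickle
from cell import manip
from h import *
n=sys.argv[1]; o=manip.get_obs(); im=manip.read_camera('wrist')
pickle.dump(o,open(f'pics/{n}.pkl','wb')); cv2.imwrite(f'pics/{n}.png',im[:,:,::-1])
print(o['eef_pos'].round(4),o['tool_rot'].round(2),o['clock'],np.abs(o['qvel']).max().round(2),o['wrist_force'].round(2),o['opening'])
E
python3 shot.py w1
```

```text
[ 0.4901 -0.1575  0.1598] [-9.002e+01  2.000e-02  9.728e+01] 2.025 2.72 [ 0.61  0.84 -0.61] 0.9990532946517301
```

View pics/w1.png

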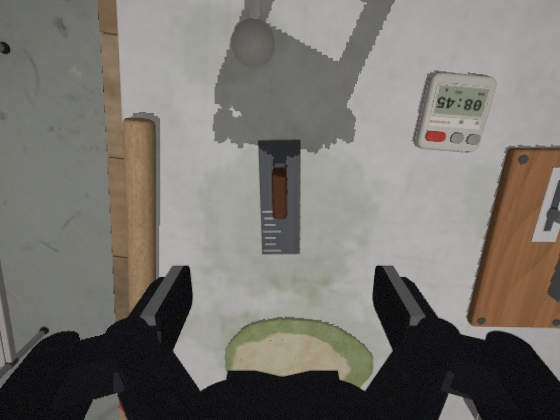

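```bash
python3 - <<'E'
import cv2
a=cv2.imread('pics/w1.png')
c=cv2.resize(a[130:265,220:340],None,fx=4.4,fy=4.4,interpolation=cv2.INTER_CUBIC);c=cv2.convertScaleAbs(c,alpha=1.5)
cv2.imwrite('pics/w1z.png',c)
E
```

```text
(no output)
```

View pics/w1z.png

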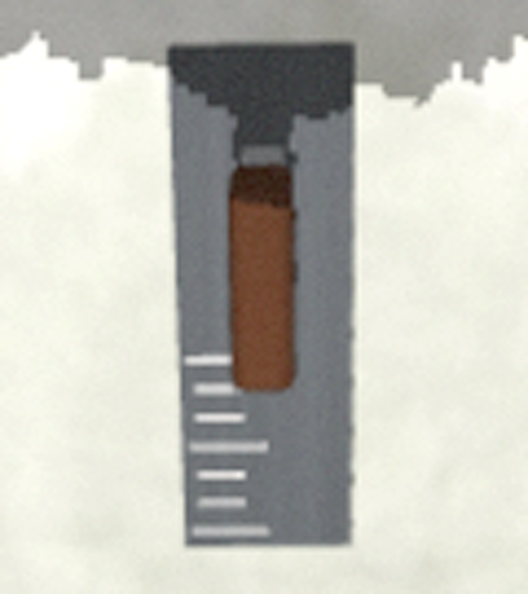

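Gauge corners in the zoomed wrist view: head (168,45) and (354,43), tail (186,545) and (351,543). The grip spans x 230–296 and y 166–391.

```bash
python3 - <<'E'
from cell import manip
from h import *
import pickle
o=pickle.load(open('pics/w1.pkl','rb')); C=cam(manip,'wrist',o)
z=lambda p:(np.array(p,float)+.5)/4.4-.5+[220,130]
G=[[-.045,.022,.01],[.085,.022,.01],[.085,-.022,.01],[-.045,-.022,.01]]
x,r=fit([(C,G,z([(354,43),(352,543),(186,545),(168,45)]))],[.5,-.15,.1]);print(x,np.degrees(x[2]),r.round(1).tolist())
print('grip top corners',unproj(C,z([(230,200),(294,208),(296,388),(233,388)]),.057))
c,s=np.cos(x[2]),np.sin(x[2])
for L in([-.023,.007],[.023,.007],[.023,-.007],[-.023,-.007]): print(((proj(C,[x[0]+c*L[0]-s*L[1],x[1]+s*L[0]+c*L[1],.057])-[220,130]+.5)*4.4-.5).round(0))
E
```

```text
[ 0.49852579 -0.15890536  0.13999121] 8.020905754953167 [[0.3, 0.3], [0.1, -0.4], [-0.1, -0.4], [-0.3, 0.4]]
grip top corners [[ 0.47965331 -0.16802152  0.057     ]
 [ 0.4796615  -0.15459197  0.057     ]
 [ 0.51965736 -0.14885716  0.057     ]
 [ 0.52140026 -0.1624717   0.057     ]]
[[294. 185.]]
[[296. 391.]]
[[232. 392.]]
[[227. 186.]]
```

```bash
python3 - <<'E'
from cell import manip
from h import *
plan(manip,[.4985,-.1589,.0248],98.0)
E
```

```text
t 2.08 shift [ -4.1 134.8  -8.9] rv [-0.0007 -0.0119  0.0006] F [ 0.29 -0.34 -0.93]
```

Request:
{"method": "servo_tool", "body": {
  "steps": [
    [-4,40,-9,0,-0.012,0,-1],
    [-4,80,-9,0,-0.012,0,-1],
    [-4,110,-9,0,-0.012,0,-1],
    [-4,127,-9,0,-0.012,0,-1],
    [-4,134,-9,0,-0.012,0,-1]
  ]
}}

```text
clock: 2.7
eef_pos: [0.4986, -0.1573, 0.0255]
tool_rot: [-89.9, -0.0, 98.2]
wrist_force: [0.5, -0.0, -0.9]
opening: 0.999
```

```bash
python3 shot.py w2; python3 - <<'E'
from cell import manip
from h import *
plan(manip,[.4985,-.1589,.0248],98.0)
E
```

```text
[ 0.4986 -0.1573  0.0255] [-8.994e+01 -3.000e-02  9.819e+01] 2.7 6.24 [ 0.47 -0.02 -0.87] 0.9987258093178961
t 2.75 shift [-1.3  0.5  0.3] rv [-0.0008  0.0032  0.0004] F [ 0.37  0.47 -0.23]
```

View pics/w2.png

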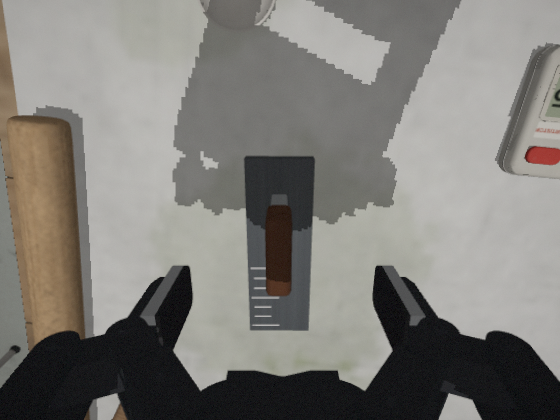

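```bash
python3 - <<'E'
from cell import manip
from h import *
import pickle
o=pickle.load(open('pics/w2.pkl','rb')); C=cam(manip,'wrist',o)
A=rot(o['tool_rot'])
print('tcp',proj(C,o['eef_pos']),'grasp',proj(C,o['eef_pos']+A.apply([0,-.0187,0])),'pads open', proj(C,o['eef_pos']+A.apply([[-.042,-.013,0],[.042,-.013,0],[.042,-.013,.011],[.042,-.013,-.011]])))
G=[[-.045,.022,.01],[.085,.022,.01],[.085,-.022,.01],[-.045,-.022,.01]]
x,r=fit([(C,G,np.array([(313.5,156.5),(309,330),(250,330.5),(245,157)]))],[.5,-.15,.1]);print(x,np.degrees(x[2]),r.round(1).tolist())
E
```

```text
tcp [[281.63602663 234.24939999]] grasp [[281.584423   248.21205862]] pads open [[209.56543733 243.71278707]
 [353.62561799 243.73008792]
 [355.02383591 226.37199233]
 [352.28874096 260.44334796]]
[ 0.49882157 -0.15884017  0.14253179] 8.166470085862212 [[1.0, 1.4], [-0.2, -1.3], [0.4, -1.8], [-1.2, 0.8]]
```

```bash
python3 - <<'E'
from cell import manip
from h import *
import cv2
for n in('side','scene'):
    a=manip.read_camera(n)[:,:,::-1]; C=cam(manip,n); u=proj(C,[.4985,-.158,.04])[0].astype(int); print(n,u)
    u=np.clip(u,[70,70],[490,350]); cv2.imwrite(f'pics/{n}2.png',cv2.resize(a[u[1]-70:u[1]+50,u[0]-70:u[0]+70],None,fx=5,fy=5,interpolation=cv2.INTER_CUBIC))
E
```

```text
side [307 172]
scene [307 286]
```

View pics/side2.png

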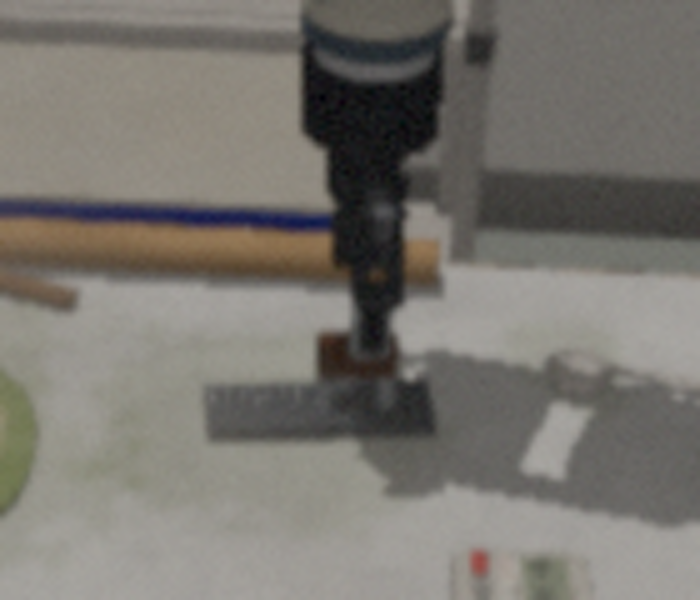

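View pics/scene2.png

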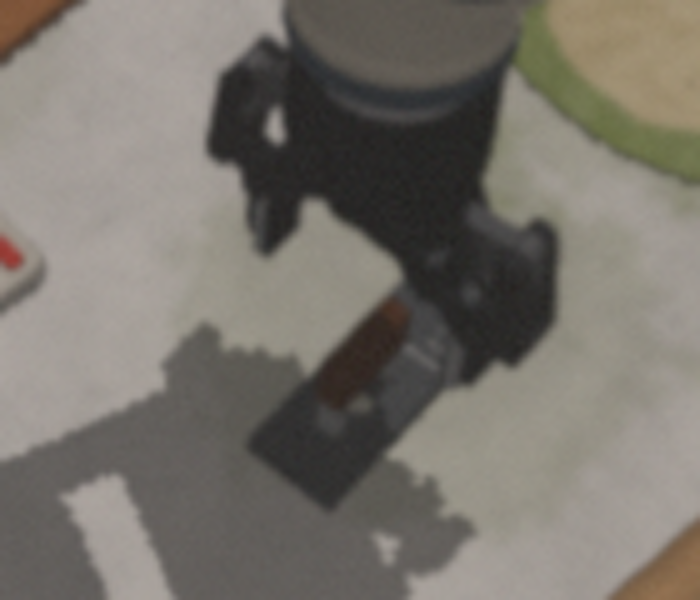

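```bash
python3 - <<'E'
from cell import manip
from h import *
o=manip.get_obs();A=rot(o['tool_rot'])
for n in('side','scene'):
    C=cam(manip,n); u=np.array({'side':[307,172],'scene':[307,286]}[n])-70
    for y in(-.0,-.013,-.03,-.054): print(n,y,((proj(C,o['eef_pos']+A.apply([[-.05,y,0],[.05,y,0],[0,y,0]]))-u)*5).round(0).tolist())
E
```

```text
side -0.0 [[339.0, 325.0], [360.0, 426.0], [349.0, 374.0]]
side -0.013 [[340.0, 306.0], [361.0, 407.0], [350.0, 355.0]]
side -0.03 [[341.0, 282.0], [362.0, 382.0], [352.0, 331.0]]
side -0.054 [[343.0, 247.0], [365.0, 346.0], [354.0, 295.0]]
scene -0.0 [[451.0, 438.0], [259.0, 298.0], [353.0, 367.0]]
scene -0.013 [[454.0, 422.0], [260.0, 281.0], [355.0, 350.0]]
scene -0.03 [[459.0, 400.0], [262.0, 258.0], [358.0, 328.0]]
scene -0.054 [[465.0, 368.0], [263.0, 225.0], [362.0, 295.0]]
```

Request:
{"method": "servo_tool", "body": {
  "steps": [
    [0,0.5,0,0,0,0,-1],
    [0,0.5,0,0,0,0,0],
    [0,0.5,0,0,0,0,0.3],
    [0,0.5,0,0,0,0,0.3],
    [0,0.5,0,0,0,0,0.3]
  ]
}}

```text
clock: 3.48
eef_pos: [0.499, -0.1582, 0.0256]
tool_rot: [-90.0, 0.0, 98.1]
wrist_force: [0.2, 0.1, -0.4]
opening: 0.347
```

```bash
python3 shot.py w3; python3 - <<'E'
from cell import manip
from h import *
plan(manip,[.4985,-.1589,.0248],98.0)
E
```

```text
[ 0.499  -0.1582  0.0256] [-90.     0.    98.14] 3.475 0.09 [ 0.15  0.11 -0.35] 0.3470942146733622
t 3.52 shift [-0.7  0.7  0.5] rv [-0.      0.0025 -0.    ] F [ 0.49 -0.24 -0.75]
```

View pics/w3.png

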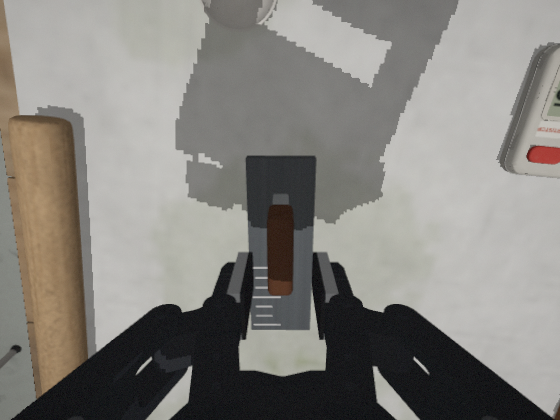

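```bash
python3 - <<'E'
from cell import manip
from h import *
import cv2
o=manip.get_obs();A=rot(o['tool_rot']);ims=[]
for n in('side','scene'):
    a=manip.read_camera(n)[:,:,::-1]; C=cam(manip,n); u=proj(C,[.4985,-.158,.04])[0].astype(int)
    ims.append(cv2.convertScaleAbs(cv2.resize(a[u[1]-40:u[1]+30,u[0]-35:u[0]+35],None,fx=5.6,fy=5.6,interpolation=cv2.INTER_CUBIC),alpha=1.5))
cv2.imwrite('pics/c3.png',np.hstack(ims))
E
```

```text
(no output)
```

View pics/c3.png

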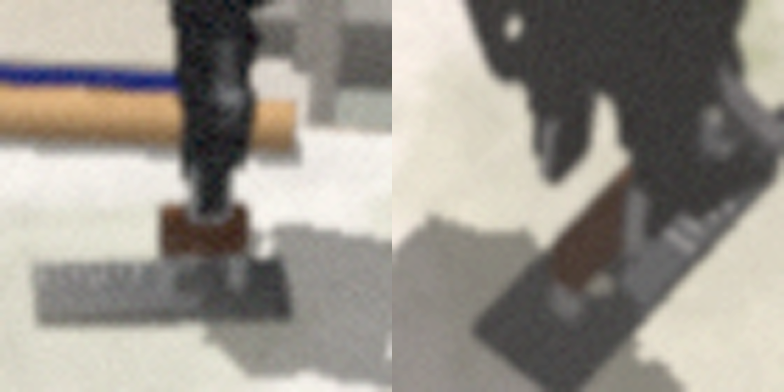

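Request:
{"method": "servo_tool", "body": {
  "steps": [
    [-0.7,3,0.5,0,0,0,0.4],
    [-0.7,6,0.5,0,0,0,0.5],
    [-0.7,9,0.5,0,0,0,0.5],
    [-0.7,10.5,0.5,0,0,0,0.5]
  ]
}}

```text
clock: 4.12
eef_pos: [0.4984, -0.1588, 0.0147]
tool_rot: [-90.0, -0.0, 98.2]
wrist_force: [-0.4, -0.0, 1.0]
opening: 0.246
```

```bash
python3 shot.py w4; python3 - <<'E'
from cell import manip
from h import *
import cv2
ims=[]
for n in('side','scene'):
    a=manip.read_camera(n)[:,:,::-1]; C=cam(manip,n); u=proj(C,[.4985,-.158,.04])[0].astype(int)
    ims.append(cv2.convertScaleAbs(cv2.resize(a[u[1]-40:u[1]+30,u[0]-35:u[0]+35],None,fx=5.6,fy=5.6,interpolation=cv2.INTER_CUBIC),alpha=1.5))
cv2.imwrite('pics/c4.png',np.hstack(ims))
w=cv2.imread('pics/w4.png');cv2.imwrite('pics/w4z.png',cv2.resize(w[140:340,180:400],None,fx=3,fy=3,interpolation=cv2.INTER_CUBIC))
E
```

```text
[ 0.4984 -0.1588  0.0147] [-8.998e+01 -1.000e-02  9.815e+01] 4.125 1.28 [-0.38 -0.03  0.97] 0.2461976171538571
```

View pics/c4.png

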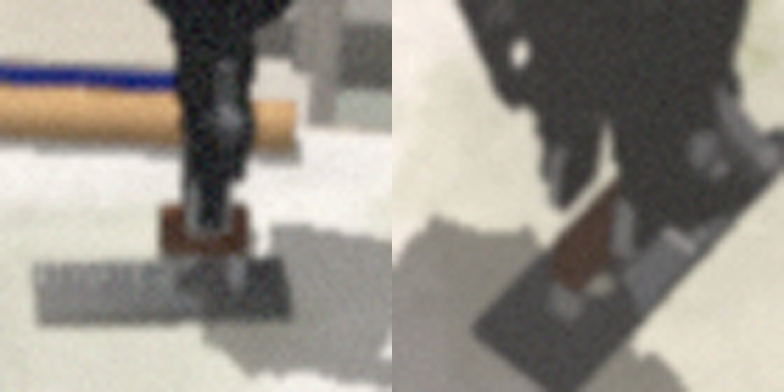

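View pics/w4z.png

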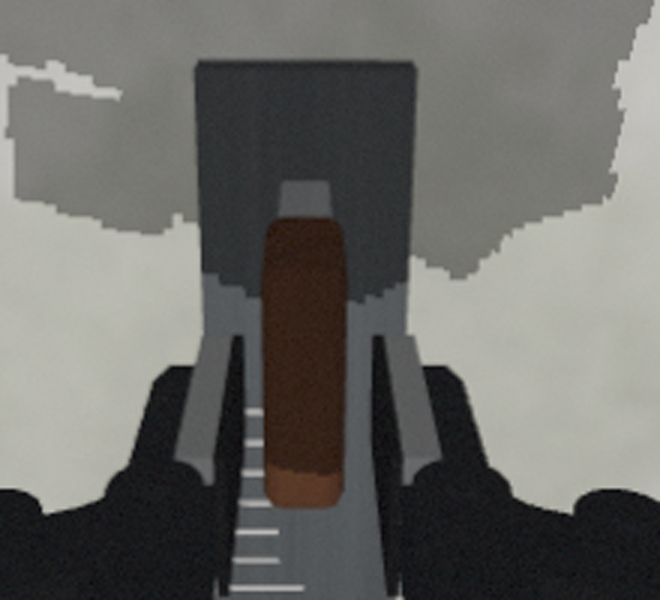

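Request:
{"method": "servo_tool", "body": {
  "steps": [
    [0,1.5,0,0,0,0,0.5],
    [0,1.5,0,0,0,0,0.65],
    [0,1.5,0,0,0,0,1],
    [0,1.5,0,0,0,0,1],
    [0,1.5,0,0,0,0,1]
  ]
}}

```text
clock: 4.9
eef_pos: [0.4987, -0.1591, 0.0137]
tool_rot: [-90.0, 0.0, 98.1]
wrist_force: [-1.4, -2.3, 3.7]
opening: 0.136
```

```bash
python3 shot.py w5; python3 - <<'E'
from cell import manip
from h import *
import cv2
ims=[]
for n in('side','scene'):
    a=manip.read_camera(n)[:,:,::-1]; C=cam(manip,n); u=proj(C,[.4985,-.158,.04])[0].astype(int)
    ims.append(cv2.convertScaleAbs(cv2.resize(a[u[1]-40:u[1]+30,u[0]-35:u[0]+35],None,fx=5.6,fy=5.6,interpolation=cv2.INTER_CUBIC),alpha=1.5))
cv2.imwrite('pics/c5.png',np.hstack(ims))
w=cv2.imread('pics/w5.png');cv2.imwrite('pics/w5z.png',cv2.resize(w[140:340,180:400],None,fx=3,fy=3,interpolation=cv2.INTER_CUBIC))
E
```

```text
[ 0.4987 -0.1591  0.0137] [-9.002e+01  2.000e-02  9.815e+01] 4.9 0.08 [-1.42 -2.26  3.71] 0.13592493329238597
```

View pics/c5.png

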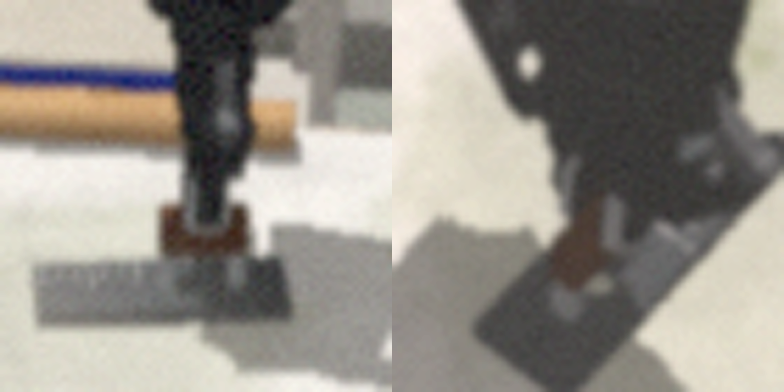

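View pics/w5z.png

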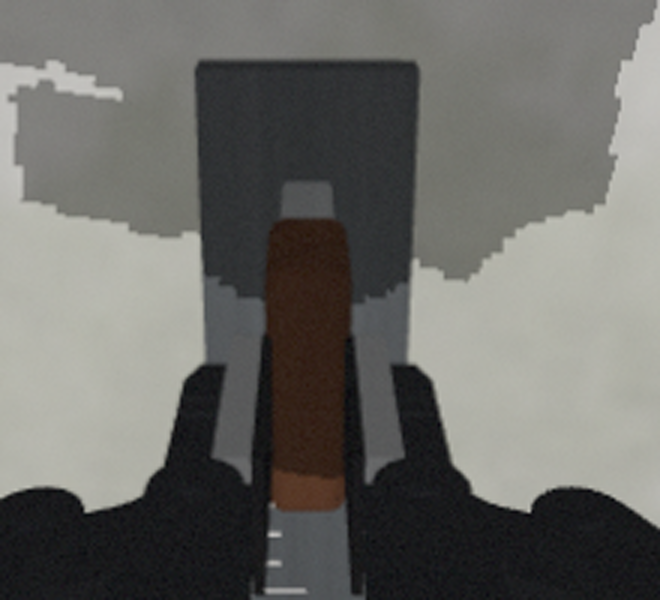

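Request:
{"method": "servo_tool", "body": {
  "steps": [
    [0,-3,0,0,0,0,1],
    [0,-10,0,0,0,0,1],
    [0,-25,0,0,0,0,1],
    [0,-50,0,0,0,0,1],
    [0,-80,0,0,0,0,1]
  ]
}}

```text
clock: 5.68
eef_pos: [0.4982, -0.1587, 0.0948]
tool_rot: [-90.0, -0.0, 98.2]
wrist_force: [-0.3, -0.9, -2.1]
opening: 0.139
```

```bash
python3 - <<'E'
from cell import manip
from h import *
plan(manip,[.46,.035,.18],96)
print(manip.get_obs()['opening'])
E
```

```text
t 5.67 shift [197.2 -85.2  10.4] rv [-0.0005  0.0376  0.0004] F [-0.28 -0.86 -2.1 ]
0.13942077659290691
```

Request:
{"method": "servo_tool", "body": {
  "steps": [
    [30,-17,2,0,0.01,0,1],
    [75,-34,4,0,0.02,0,1],
    [120,-51,6,0,0.03,0,1],
    [165,-70,8,0,0.0376,0,1],
    [197,-85,10,0,0.0376,0,1]
  ]
}}

```text
clock: 6.3
eef_pos: [0.4602, 0.0364, 0.1802]
tool_rot: [-90.1, -0.0, 96.0]
wrist_force: [0.3, -1.2, -1.8]
opening: 0.138
```

Request:
{"method": "servo_tool", "body": {
  "steps": [
    [0,0,0,0,0,0,1],
    [0,0,0,0,0,0,1]
  ]
}}

```text
clock: 6.55
eef_pos: [0.4606, 0.0346, 0.1789]
tool_rot: [-90.0, 0.0, 96.0]
wrist_force: [-0.3, -0.7, -1.9]
opening: 0.134
```

```bash
python3 shot.py w6
```

```text
[0.4606 0.0346 0.1789] [-9.003e+01  1.000e-02  9.603e+01] 6.55 1.04 [-0.32 -0.71 -1.91] 0.13408023827534854
```

View pics/w6.png

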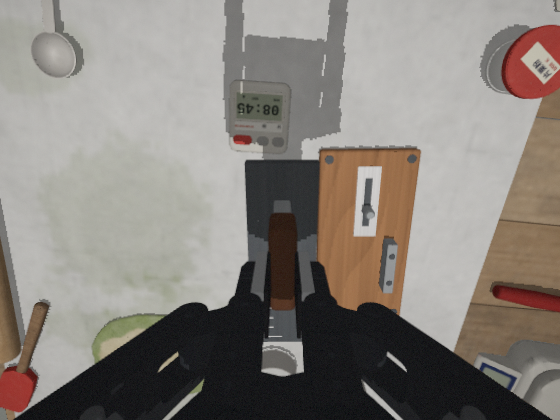

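```bash
python3 - <<'E'
import cv2
a=cv2.imread('pics/w6.png')
cv2.imwrite('pics/w6z.png',cv2.convertScaleAbs(cv2.resize(a[140:320,310:430],None,fx=3.3*1,fy=3.3,interpolation=cv2.INTER_CUBIC),alpha=1.3))
cv2.imwrite('pics/w6y.png',cv2.convertScaleAbs(cv2.resize(a[155:245,340:400],None,fx=6.5,fy=6.5,interpolation=cv2.INTER_CUBIC),alpha=1.3))
E
```

```text
(no output)
```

View pics/w6z.png

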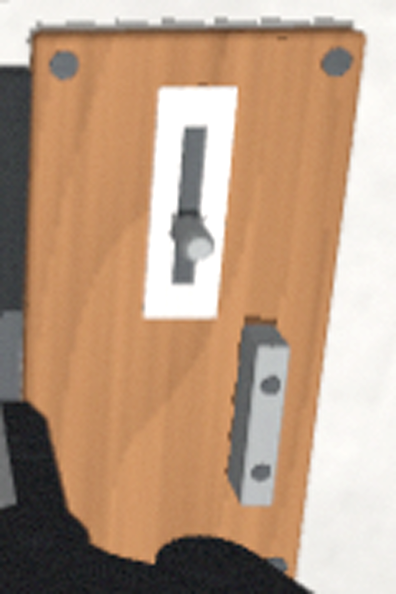

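View pics/w6y.png

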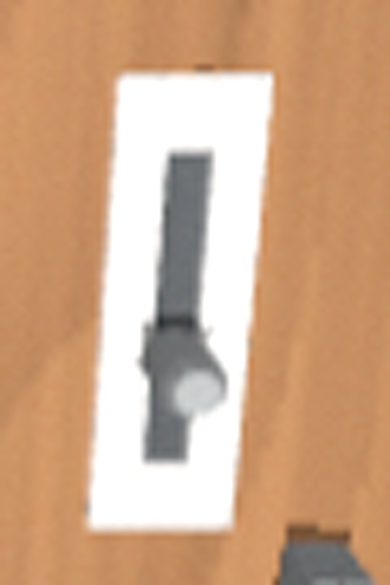

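```bash
python3 - <<'E'
from cell import manip
from h import *
import pickle
o=pickle.load(open('pics/w6.pkl','rb')); C=cam(manip,'wrist',o)
z=lambda p:(np.array(p,float)+.5)/3.3-.5+[310,140]
y=lambda p:(np.array(p,float)+.5)/6.5-.5+[340,155]
L=[[-.11,.055,.014],[-.11,-.055,.014],[-.076,0,.014],[-.018,0,.014],[-.005,.0225,.032],[.06,.0225,.032]]
uv=np.r_[z([(364,31),(33,31)]),y([(190,152),(165,462)]),z([(259,345),(241,503)])]
x,r=fit([(C,L,uv)],[.53,.14,.1]);print(x.round(4),np.degrees(x[2]),r.round(1).tolist())
x4,r=fit([(C,L[:4],uv[:4])],[.53,.14,.1]);print(x4.round(4),np.degrees(x4[2]),r.round(1).tolist())
x2,r=fit([(C,L[2:],uv[2:])],[.53,.14,.1]);print(x2.round(4),np.degrees(x2[2]),r.round(1).tolist())
pt=unproj(C,y([(200,393)]),.032)[0]; c,s=np.cos(x[2]),np.sin(x[2]); d=pt[:2]-x[:2]
print('pin',pt,'stand frame',[c*d[0]+s*d[1],-s*d[0]+c*d[1]])
pb=unproj(C,y([(172,372)]),.014)[0];print(pb)
# gauge in hand
z0=o['eef_pos'][2]-.0137
G=[[-.045,.022,z0+.01],[-.045,-.022,z0+.01]]
print(unproj(C,[(319,161),(245.5,160)],z0+.01))
E
```

```text
[0.5346 0.1406 0.121 ] 6.93515593339625 [[1.7, -1.4], [-0.1, 0.4], [-0.7, 1.0], [-0.4, 1.0], [-0.6, -0.9], [-0.0, 0.0]]
[0.5344 0.1402 0.1178] 6.748833823795373 [[1.6, -1.4], [-0.1, 0.0], [-0.9, 0.8], [-0.8, 0.8]]
[0.5341 0.141  0.1127] 6.456602069307101 [[0.3, 0.6], [0.1, 0.6], [-0.2, -1.2], [-0.1, -0.2]]
pin [0.49504882 0.13633839 0.032     ] stand frame [np.float64(-0.03978343917594858), np.float64(0.0005085750703339139)]
[0.49809405 0.13665918 0.014     ]
[[0.41314787 0.051636   0.17523014]
 [0.41709196 0.00873381 0.17523014]]
```

```bash
python3 - <<'E'
from cell import manip
from h import *
plan(manip,[.496,.1366,.065],81.5)
E
```

```text
t 6.6 shift [ 98.1 113.6 -45.9] rv [-0.000e+00  2.528e-01 -2.000e-04] F [ 0.15  0.51 -2.65]
```

Request:
{"method": "servo_tool", "body": {
  "steps": [
    [30,15,-15,0,0.08,0,1],
    [65,40,-30,0,0.16,0,1],
    [98,70,-46,0,0.2528,0,1],
    [98,100,-46,0,0.2528,0,1],
    [98,113.6,-46,0,0.2528,0,1]
  ]
}}

```text
clock: 7.22
eef_pos: [0.4951, 0.136, 0.0628]
tool_rot: [-89.8, 0.1, 81.5]
wrist_force: [0.3, -0.7, -2.0]
opening: 0.135
```

Request:
{"method": "servo_tool", "body": {
  "steps": [
    [0,0,0,0,0,0,1],
    [0,0,0,0,0,0,1]
  ]
}}

```text
clock: 7.48
eef_pos: [0.497, 0.1365, 0.0658]
tool_rot: [-90.1, -0.0, 81.4]
wrist_force: [-0.2, 1.4, -2.5]
opening: 0.139
```

```bash
python3 shot.py w7; python3 - <<'E'
from cell import manip
from h import *
import cv2
plan(manip,[.496,.1366,.047],81.5)
ims=[]
for n in('side','scene'):
    a=manip.read_camera(n)[:,:,::-1]; C=cam(manip,n); u=proj(C,[.496,.1366,.04])[0].astype(int)
    ims.append(cv2.convertScaleAbs(cv2.resize(a[u[1]-40:u[1]+40,u[0]-40:u[0]+40],None,fx=5,fy=5,interpolation=cv2.INTER_CUBIC),alpha=1.5))
cv2.imwrite('pics/c7.png',np.hstack(ims))
E
```

```text
[0.497  0.1365 0.0658] [-9.007e+01 -3.000e-02  8.144e+01] 7.475 0.6 [-0.16  1.44 -2.53] 0.13905930143902565
t 7.53 shift [-0.2 19.   1.2] rv [ 0.0018 -0.0008  0.0007] F [-0.27 -0.06 -3.11]
```

View pics/w7.png

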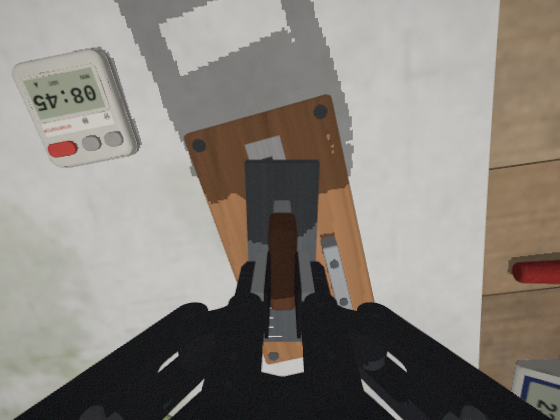

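View pics/c7.png

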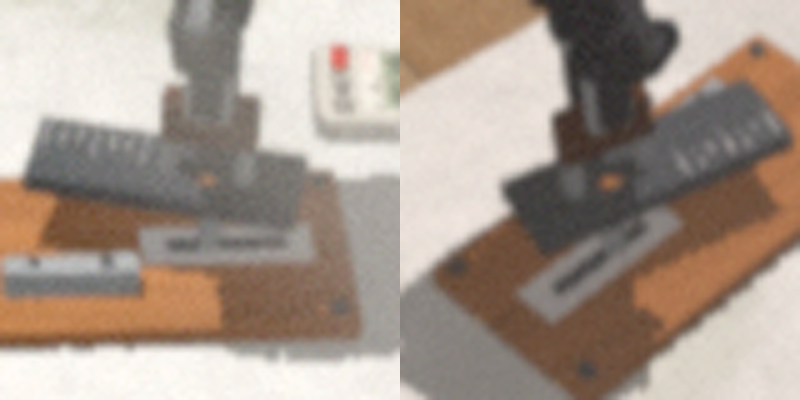

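Request:
{"method": "servo_tool", "body": {
  "steps": [
    [0,6,1,0,0,0,1],
    [0,12,1,0,0,0,1],
    [0,16,1,0,0,0,1],
    [0,17,1,0,0,0,1]
  ]
}}

```text
clock: 8.12
eef_pos: [0.4949, 0.137, 0.0474]
tool_rot: [-90.0, 0.0, 81.5]
wrist_force: [-1.2, -0.0, -2.5]
opening: 0.136
```

Request:
{"method": "servo_tool", "body": {
  "steps": [
    [0,0.8,0,0,0,0,1],
    [0,1.6,0,0,0,0,1],
    [0,2.4,0,0,0,0,1],
    [0,2.4,0,0,0,0,1]
  ]
}}

```text
clock: 8.62
eef_pos: [0.4953, 0.1371, 0.0455]
tool_rot: [-90.0, 0.0, 81.5]
wrist_force: [-0.7, -0.1, -2.7]
opening: 0.131
```

Request:
{"method": "servo_tool", "body": {
  "steps": [
    [0,0.7,0,0,0,0,1],
    [0,1.4,0,0,0,0,1],
    [0,1.4,0,0,0,0,1]
  ]
}}

```text
clock: 9.0
eef_pos: [0.4952, 0.1371, 0.0441]
tool_rot: [-90.0, 0.0, 81.5]
wrist_force: [0.1, -0.5, -3.3]
opening: 0.139
```

Request:
{"method": "servo_tool", "body": {
  "steps": [
    [0,0.7,0,0,0,0,1],
    [0,1.4,0,0,0,0,1],
    [0,1.4,0,0,0,0,1]
  ]
}}

```text
clock: 9.38
eef_pos: [0.4952, 0.1371, 0.0426]
tool_rot: [-90.0, 0.0, 81.5]
wrist_force: [-0.3, 0.1, -2.7]
opening: 0.138
```

Request:
{"method": "servo_tool", "body": {
  "steps": [
    [0,0.7,0,0,0,0,1],
    [0,1.4,0,0,0,0,1],
    [0,2.1,0,0,0,0,1],
    [0,2.1,0,0,0,0,1]
  ]
}}

```text
clock: 9.88
eef_pos: [0.4952, 0.1371, 0.0406]
tool_rot: [-90.0, 0.0, 81.5]
wrist_force: [-0.2, 0.2, -2.8]
opening: 0.134
```

Request:
{"method": "servo_tool", "body": {
  "steps": [
    [0,0.8,0,0,0,0,1],
    [0,1.6,0,0,0,0,1],
    [0,2.4,0,0,0,0,1],
    [0,3.0,0,0,0,0,1],
    [0,3.0,0,0,0,0,1]
  ]
}}

```text
clock: 10.5
eef_pos: [0.4952, 0.1371, 0.0376]
tool_rot: [-90.0, 0.0, 81.5]
wrist_force: [-0.4, 0.4, -1.8]
opening: 0.139
```

```bash
python3 - <<'E'
from cell import manip
from h import *
import cv2
print(manip.get_obs()['wrist_force'])
ims=[]
for n in('side','scene'):
    a=manip.read_camera(n)[:,:,::-1]; C=cam(manip,n); u=proj(C,[.496,.1366,.04])[0].astype(int)
    ims.append(cv2.convertScaleAbs(cv2.resize(a[u[1]-40:u[1]+40,u[0]-40:u[0]+40],None,fx=5,fy=5,interpolation=cv2.INTER_CUBIC),alpha=1.5))
cv2.imwrite('pics/c8.png',np.hstack(ims)); print(manip.get_obs()['wrist_force'])
E
```

```text
[-0.43123186  0.37686461 -1.82696479]
[-0.21046168 -0.08242342 -3.37058335]
```

View pics/c8.png

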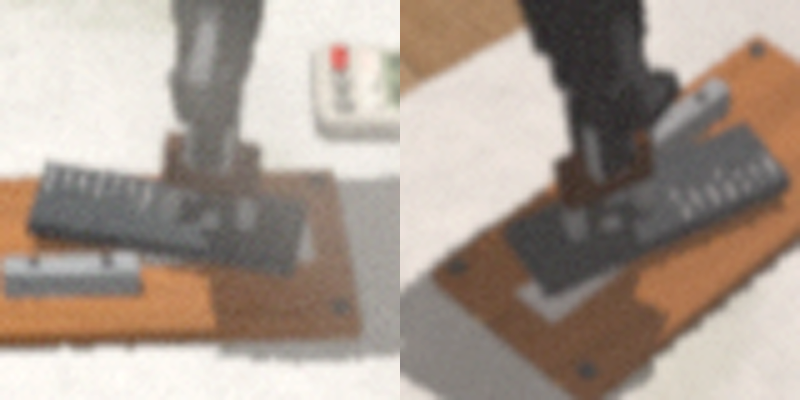

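Grey now shows inside the hole in both views and there has been no contact force, so the pin has entered. I'll keep lowering.

Request:
{"method": "servo_tool", "body": {
  "steps": [
    [0,1.2,0,0,0,0,1],
    [0,2.4,0,0,0,0,1],
    [0,3.6,0,0,0,0,1],
    [0,4.8,0,0,0,0,1],
    [0,4.8,0,0,0,0,1]
  ]
}}

```text
clock: 11.22
eef_pos: [0.4952, 0.1371, 0.0327]
tool_rot: [-90.0, 0.0, 81.5]
wrist_force: [1.0, 0.2, -2.2]
opening: 0.137
```

Request:
{"method": "servo_tool", "body": {
  "steps": [
    [0,0.8,0,0,0,0,1],
    [0,1.6,0,0,0,0,1],
    [0,2.4,0,0,0,0,1],
    [0,3.0,0,0,0,0,1],
    [0,3.0,0,0,0,0,1]
  ]
}}

```text
clock: 11.85
eef_pos: [0.4952, 0.1371, 0.0298]
tool_rot: [-90.0, 0.0, 81.5]
wrist_force: [0.2, 0.6, -4.0]
opening: 0.14
```

Request:
{"method": "servo_tool", "body": {
  "steps": [
    [0,0.5,0,0,0,0,1],
    [0,1.0,0,0,0,0,1],
    [0,1.3,0,0,0,0,1],
    [0,1.3,0,0,0,0,1]
  ]
}}

```text
clock: 12.35
eef_pos: [0.4952, 0.1371, 0.0285]
tool_rot: [-90.0, 0.0, 81.5]
wrist_force: [-0.1, 0.6, -2.2]
opening: 0.134
```

Request:
{"method": "servo_tool", "body": {
  "steps": [
    [0,0.4,0,0,0,0,1],
    [0,0.8,0,0,0,0,1],
    [0,0.8,0,0,0,0,1]
  ]
}}

```text
clock: 12.72
eef_pos: [0.4952, 0.137, 0.0278]
tool_rot: [-90.0, 0.0, 81.5]
wrist_force: [-0.6, -0.6, -1.3]
opening: 0.136
```

Request:
{"method": "servo_tool", "body": {
  "steps": [
    [0,0.3,0,0,0,0,1],
    [0,0.6,0,0,0,0,1],
    [0,0.6,0,0,0,0,1]
  ]
}}

```text
clock: 13.1
eef_pos: [0.4952, 0.1369, 0.0276]
tool_rot: [-90.0, 0.0, 81.5]
wrist_force: [-2.7, -2.2, 6.9]
opening: 0.138
```

Request:
{"method": "servo_tool", "body": {
  "steps": [
    [0,-0.5,0,0,0,0,1],
    [0,-0.5,0,0,-0.05,0,1],
    [0,-0.5,0,0,-0.11,0,1],
    [0,-0.5,0,0,-0.17,0,1],
    [0,-0.5,0,0,-0.17,0,1]
  ]
}}

```text
clock: 13.72
eef_pos: [0.4955, 0.137, 0.0277]
tool_rot: [-90.0, 0.0, 91.2]
wrist_force: [-1.0, -1.7, 2.2]
opening: 0.139
```

Request:
{"method": "servo_tool", "body": {
  "steps": [
    [0,0,0,0,-0.03,0,1],
    [0,0,0,0,-0.05,0,1],
    [0,0,0,0,-0.05,0,1]
  ]
}}

```text
clock: 14.1
eef_pos: [0.4954, 0.1371, 0.0277]
tool_rot: [-90.0, 0.0, 94.1]
wrist_force: [-0.3, -2.6, 5.2]
opening: 0.136
```

```bash
python3 shot.py w9; python3 - <<'E'
from cell import manip
from h import *
import cv2
a=cv2.imread('pics/w9.png')
cv2.imwrite('pics/w9z.png',cv2.convertScaleAbs(cv2.resize(a[100:370,190:420],None,fx=2.2,fy=2.2,interpolation=cv2.INTER_CUBIC),alpha=1.3))
ims=[]
for n in('side','scene'):
    a=manip.read_camera(n)[:,:,::-1]; C=cam(manip,n); u=proj(C,[.51,.1366,.04])[0].astype(int)
    ims.append(cv2.convertScaleAbs(cv2.resize(a[u[1]-40:u[1]+40,u[0]-40:u[0]+40],None,fx=5,fy=5,interpolation=cv2.INTER_CUBIC),alpha=1.5))
cv2.imwrite('pics/c9.png',np.hstack(ims)); print(manip.get_obs()['wrist_force'])
E
```

```text
[0.4954 0.1371 0.0277] [-90.01   0.    94.12] 14.1 0.52 [-0.28 -2.6   5.17] 0.13616706488140667
[-0.92829273 -3.73443813  5.10593162]
```

View pics/w9z.png

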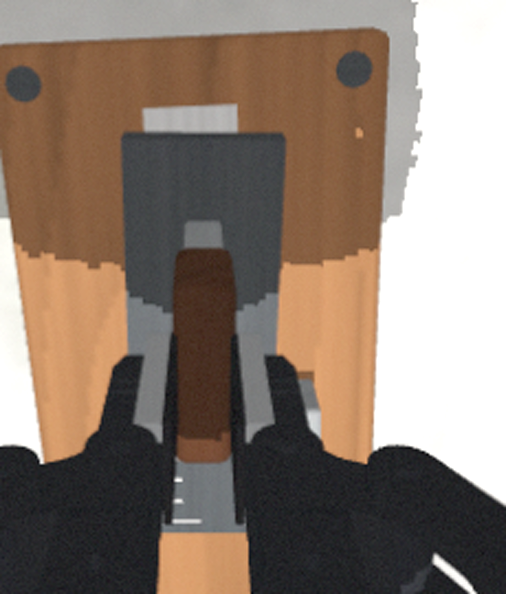

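View pics/c9.png

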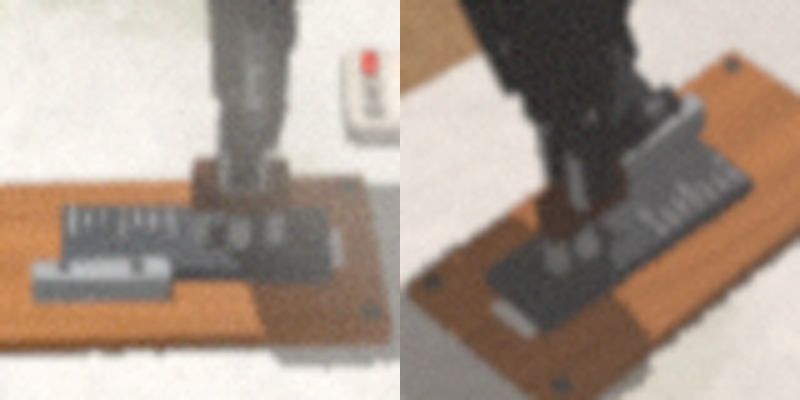

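Request:
{"method": "servo_tool", "body": {
  "steps": [
    [0,-0.3,0,0,-0.015,0,1],
    [0,-0.3,0,0,-0.025,0,1],
    [0,-0.3,0,0,-0.025,0,1]
  ]
}}

```text
clock: 14.62
eef_pos: [0.4952, 0.1371, 0.0278]
tool_rot: [-90.0, -0.0, 95.6]
wrist_force: [-0.3, -1.7, 0.6]
opening: 0.14
```

```bash
python3 - <<'E'
from cell import manip
o=manip.get_obs();print(o['wrist_force'].round(1),o['wrist_torque'].round(3),o['eef_pos'].round(4),o['tool_rot'].round(2))
E
```

```text
[-0.3 -1.7  0.6] [-0.307  0.088 -0.066] [0.4952 0.1371 0.0278] [-89.99  -0.    95.56]
```

Request:
{"method": "servo_tool", "body": {
  "steps": [
    [0,0,0,0,-0.008,0,1],
    [0,0,0,0,-0.014,0,1],
    [0,0,0,0,-0.014,0,1]
  ]
}}

```text
clock: 15.0
eef_pos: [0.4954, 0.1371, 0.0279]
tool_rot: [-90.0, 0.0, 96.4]
wrist_force: [-0.1, -2.8, -0.6]
opening: 0.138
```

```bash
python3 - <<'E'
from cell import manip
o=manip.get_obs();print(o['wrist_force'].round(1),o['wrist_torque'].round(3),o['eef_pos'].round(4),o['tool_rot'].round(2))
E
```

```text
[-0.1 -2.8 -0.6] [-0.492 -0.104 -0.175] [0.4954 0.1371 0.0279] [-90.01   0.    96.35]
```

Request:
{"method": "servo_tool", "body": {
  "steps": [
    [0,0,0,0,-0.005,0,1],
    [0,0,0,0,-0.009,0,1],
    [0,0,0,0,-0.009,0,1]
  ]
}}

```text
clock: 15.38
eef_pos: [0.4955, 0.1371, 0.028]
tool_rot: [-90.0, 0.0, 96.9]
wrist_force: [1.0, -4.0, -0.9]
opening: 0.138
```

```bash
python3 shot.py w10; python3 - <<'E'
from cell import manip
from h import *
import cv2
o=manip.get_obs();print(o['wrist_force'].round(1),o['wrist_torque'].round(3),o['eef_pos'].round(4),o['tool_rot'].round(2))
a=cv2.imread('pics/w10.png')
cv2.imwrite('pics/w10z.png',cv2.convertScaleAbs(cv2.resize(a[100:370,190:420],None,fx=2.2,fy=2.2,interpolation=cv2.INTER_CUBIC),alpha=1.3))
ims=[]
for n in('side','scene'):
    a=manip.read_camera(n)[:,:,::-1]; C=cam(manip,n); u=proj(C,[.53,.1466,.03])[0].astype(int)
    ims.append(cv2.convertScaleAbs(cv2.resize(a[u[1]-25:u[1]+25,u[0]-25:u[0]+25],None,fx=8,fy=8,interpolation=cv2.INTER_CUBIC),alpha=1.5))
cv2.imwrite('pics/c10.png',np.hstack(ims))
E
```

```text
[0.4955 0.1371 0.028 ] [-90.03   0.    96.86] 15.375 0.11 [ 1.01 -3.95 -0.93] 0.13796553777251502
[ 2.  -2.7 -0.4] [-0.609 -0.273 -0.218] [0.4955 0.1371 0.028 ] [-90.03   0.    96.86]
```

View pics/w10z.png

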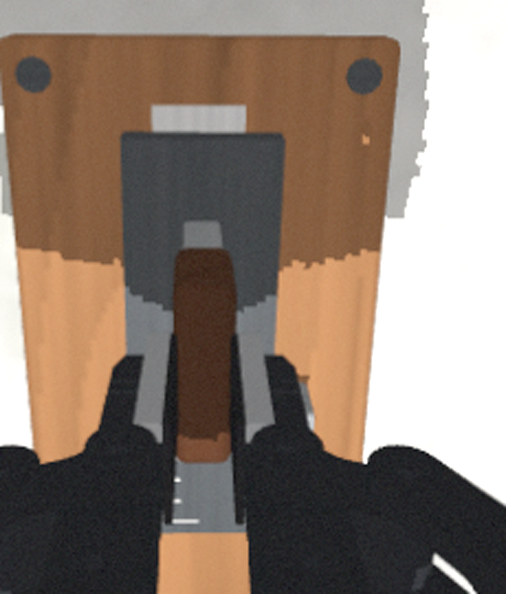

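View pics/c10.png

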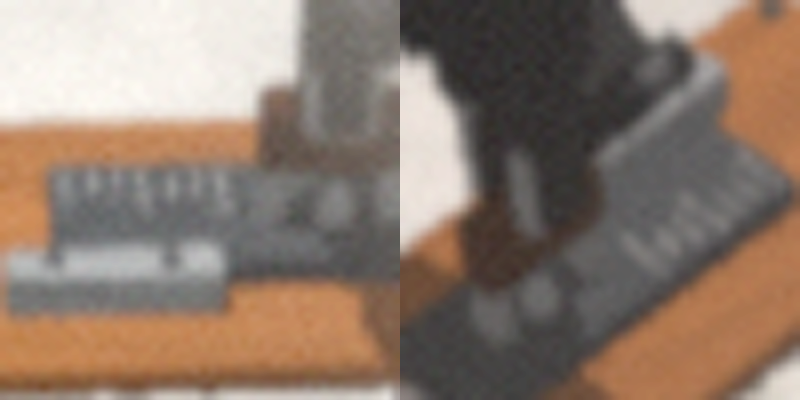

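```bash
cat > yaw.py <<'E'
import sys,cv2,pickle
from cell import manip
from h import *
n=sys.argv[1]
o=pickle.load(open(f'pics/{n}.pkl','rb')); C=cam(manip,'wrist',o)
g=cv2.cvtColor(cv2.GaussianBlur(cv2.imread(f'pics/{n}.png'),(3,3),0),cv2.COLOR_BGR2GRAY).astype(float)
def edge(cols,r0,r1,z,sign):
    uv=[]
    for c in cols:
        d=sign*np.diff(g[r0:r1,c]); i=int(np.argmax(d)); 
        if 0<i<len(d)-1:
            a,b,e=d[i-1:i+2]; uv.append((c,r0+i+.5+.5*(a-e)/(a-2*b+e+1e-9)))
    P=unproj(C,uv,z); 
    for _ in range(3):
        f=np.polyfit(P[:,1],P[:,0],1); r=P[:,0]-np.polyval(f,P[:,1]); P=P[np.abs(r)<=2*r.std()+1e-6]
    return -np.degrees(np.arctan(f[0])),r.std()*1000,len(P),P[:,0].mean()
print('gauge head',edge(range(250,316),155,168,.024,-1))
print('plate',edge(range(262,300),143,153,.014,1))
print('stand rear',edge(range(203,362),112,122,.014,-1))
def scr(u,v):
    w=255-g[v-9:v+10,u-9:u+10]; w=np.clip(w-np.percentile(w,60),0,None); Y,X=np.mgrid[-9:10,-9:10]; return u+(w*X).sum()/w.sum(),v+(w*Y).sum()/w.sum()
s=unproj(C,[scr(205,133),scr(355,134)],.014); d=s[1]-s[0]; print('screws',np.degrees(np.arctan2(-d[0],d[1])))
# gauge long edges in clear rows
def vedge(rows,c0,c1,sign):
    uv=[]
    for r in rows:
        d=sign*np.diff(g[r,c0:c1]); i=int(np.argmax(d)); uv.append((c0+i+.5,r))
    P=unproj(C,uv,.024); f=np.polyfit(P[:,0],P[:,1],1); return np.degrees(np.arctan(f[0])),(P[:,1]-np.polyval(f,P[:,0])).std()*1000
print('left',vedge(range(168,230),238,255,-1),'right',vedge(range(168,230),308,326,1))
print(o['tool_rot'])
E
python3 yaw.py w10
```

```text
gauge head (np.float64(6.392077290346836), np.float64(0.0559951360495357), 63, np.float64(0.4495920363117975))
plate (np.float64(6.655737613440138), np.float64(0.016056634817892382), 37, np.float64(0.44423785297610296))
stand rear (np.float64(6.563738258206596), np.float64(0.035157787893073195), 138, np.float64(0.42537695086288624))
screws 6.522590255765334
left (np.float64(5.847933171295226), np.float64(0.24708925033065202)) right (np.float64(7.163612799441037), np.float64(0.8280565927070552))
[-9.00274274e+01  6.31271008e-04  9.68623548e+01]
```

Request:
{"method": "servo_tool", "body": {
  "steps": [
    [0,0.2,0,0,-0.003,0,1],
    [0,0.3,0,0,-0.004,0,1],
    [0,0.3,0,0,-0.004,0,1]
  ]
}}

```text
clock: 15.9
eef_pos: [0.4955, 0.1371, 0.0279]
tool_rot: [-90.0, 0.0, 97.1]
wrist_force: [1.4, -5.1, 4.6]
opening: 0.141
```

```bash
python3 shot.py w11; python3 yaw.py w11; python3 - <<'E'
from cell import manip
o=manip.get_obs();print(o['wrist_force'].round(1),o['wrist_torque'].round(3),o['eef_pos'].round(4),o['tool_rot'].round(2))
E
```

```text
[0.4955 0.1371 0.0279] [-90.03   0.    97.09] 15.9 0.11 [ 1.37 -5.1   4.62] 0.14125513074728815
gauge head (np.float64(6.074718210295229), np.float64(0.05035191989756232), 58, np.float64(0.4498691756975299))
plate (np.float64(6.483422964331624), np.float64(0.03449510974346342), 36, np.float64(0.44425349225909727))
stand rear (np.float64(6.614996637115175), np.float64(0.039620828279895104), 137, np.float64(0.4254769370037206))
screws 6.61885478120789
left (np.float64(6.206919550844843), np.float64(0.2571816991553699)) right (np.float64(6.706096423837357), np.float64(0.6880222183022712))
[-9.00287691e+01  3.94249100e-03  9.70931656e+01]
[ 1.5 -4.3  5.6] [-0.95  -0.226 -0.288] [0.4955 0.1371 0.0279] [-90.03   0.    97.09]
```

Request:
{"method": "servo_tool", "body": {
  "steps": [
    [-0.2,-0.3,0,0,0,0,1],
    [-0.3,-0.4,0,0,0,0,1],
    [-0.3,-0.4,0,0,0,0,1]
  ]
}}

```text
clock: 16.32
eef_pos: [0.4955, 0.137, 0.0279]
tool_rot: [-90.0, -0.0, 97.1]
wrist_force: [3.2, -2.0, -0.8]
opening: 0.14
```

```bash
python3 shot.py w12; python3 yaw.py w12; python3 - <<'E'
from cell import manip
o=manip.get_obs();print(o['wrist_force'].round(1),o['wrist_torque'].round(3),o['eef_pos'].round(4),o['tool_rot'].round(2))
E
```

```text
[0.4955 0.137  0.0279] [-9.002e+01 -1.000e-02  9.709e+01] 16.325 0.06 [ 3.16 -2.02 -0.78] 0.14011959541033547
gauge head (np.float64(6.2749100060393195), np.float64(0.06334603772817582), 62, np.float64(0.4497380682583666))
plate (np.float64(6.634236384522744), np.float64(0.027205470989406746), 35, np.float64(0.44424922659094124))
stand rear (np.float64(6.6016965790216755), np.float64(0.0441072595997601), 153, np.float64(0.42556214795153174))
screws 6.581520049884135
left (np.float64(6.350979803884348), np.float64(0.2723286870178048)) right (np.float64(6.88837188305533), np.float64(0.6850526963200378))
[-9.00222078e+01 -9.51377467e-03  9.70910614e+01]
[ 3.4 -2.6 -0.9] [-0.435 -0.546 -0.219] [0.4955 0.137  0.0279] [-9.002e+01 -1.000e-02  9.710e+01]
```

Request:
{"method": "servo_tool", "body": {
  "steps": [
    [0,0.2,0,0,0,0,0.7],
    [0,0.2,0,0,0,0,0.4],
    [0,0.2,0,0,0,0,0.2],
    [0,0.2,0,0,0,0,0.2]
  ]
}}

```text
clock: 16.88
eef_pos: [0.4948, 0.1369, 0.0277]
tool_rot: [-90.0, -0.0, 97.1]
wrist_force: [-0.4, 0.1, 0.3]
opening: 0.398
```

```bash
python3 shot.py w13; python3 yaw.py w13; python3 - <<'E'
from cell import manip
o=manip.get_obs();print(o['wrist_force'].round(1),o['wrist_torque'].round(3),o['eef_pos'].round(4),o['tool_rot'].round(2))
E
```

```text
[0.4948 0.1369 0.0277] [-89.96  -0.    97.1 ] 16.875 0.27 [-0.44  0.11  0.28] 0.3981465937711174
gauge head (np.float64(6.3368295358511695), np.float64(0.0629154201565493), 60, np.float64(0.4494942132503529))
plate (np.float64(6.607002907853811), np.float64(0.017190693496797586), 35, np.float64(0.44426287025929995))
stand rear (np.float64(6.599143208646327), np.float64(0.04231834639594751), 144, np.float64(0.425428413069315))
screws 6.685941704369091
left (np.float64(6.357210792621509), np.float64(0.19480171510350464)) right (np.float64(7.180072086117175), np.float64(0.41279740608840665))
[-8.99575755e+01 -2.88903714e-03  9.71049127e+01]
[-0.4  0.2 -0.7] [ 0.038  0.007 -0.033] [0.495  0.1369 0.0278] [-89.97  -0.    97.1 ]
```

View pics/w13.png

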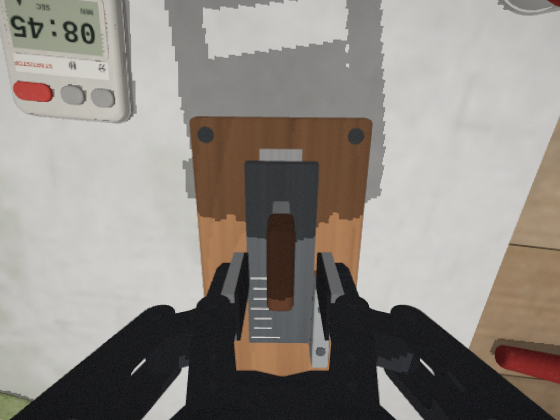

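The gauge is free and its edge, at about (316,300), lies against the fence. I'll rise and look at the fit from above.

Request:
{"method": "servo_tool", "body": {
  "steps": [
    [0,-8,0,0,0,0,0.2],
    [0,-25,0,0,0,0,0.2],
    [0,-55,0,0,0,0,0],
    [0,-85,20,0,0,0,-0.5],
    [0,-110,40,0,0,0,-1]
  ]
}}

```text
clock: 17.55
eef_pos: [0.4557, 0.1319, 0.1401]
tool_rot: [-90.1, -0.0, 97.1]
wrist_force: [0.2, -0.0, 0.9]
opening: 0.901
```

Request:
{"method": "servo_tool", "body": {
  "steps": [
    [0,0,20,0,0,0,-1],
    [0,0,20,0,0,0,-1],
    [0,0,20,0,0,0,-1]
  ]
}}

```text
clock: 17.92
eef_pos: [0.4368, 0.1296, 0.1384]
tool_rot: [-90.1, -0.0, 97.1]
wrist_force: [-0.3, -0.4, 0.2]
opening: 1.001
```

```bash
python3 shot.py w14; python3 - <<'E'
from cell import manip
from h import *
import cv2
a=cv2.imread('pics/w14.png')
cv2.imwrite('pics/w14z.png',cv2.convertScaleAbs(cv2.resize(a[130:300,220:380],None,fx=3.5,fy=3.5,interpolation=cv2.INTER_CUBIC),alpha=1.3))
ims=[]
for n in('side','scene'):
    a=manip.read_camera(n)[:,:,::-1];cv2.imwrite(f'pics/{n}_end.png',a); C=cam(manip,n); u=proj(C,[.51,.1366,.03])[0].astype(int)
    ims.append(cv2.convertScaleAbs(cv2.resize(a[u[1]-40:u[1]+40,u[0]-40:u[0]+40],None,fx=5,fy=5,interpolation=cv2.INTER_CUBIC),alpha=1.5))
cv2.imwrite('pics/c14.png',np.hstack(ims))
E
```

```text
[0.4368 0.1296 0.1384] [-9.009e+01 -1.000e-02  9.709e+01] 17.925 0.96 [-0.29 -0.44  0.19] 1.0007454455103573
```

View pics/w14z.png

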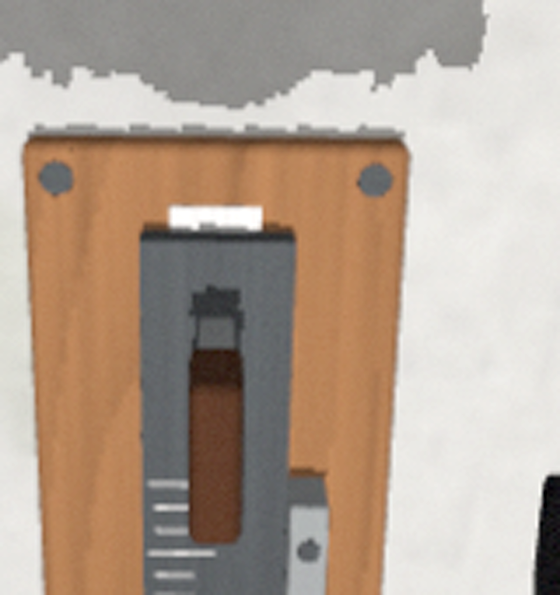

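View pics/c14.png

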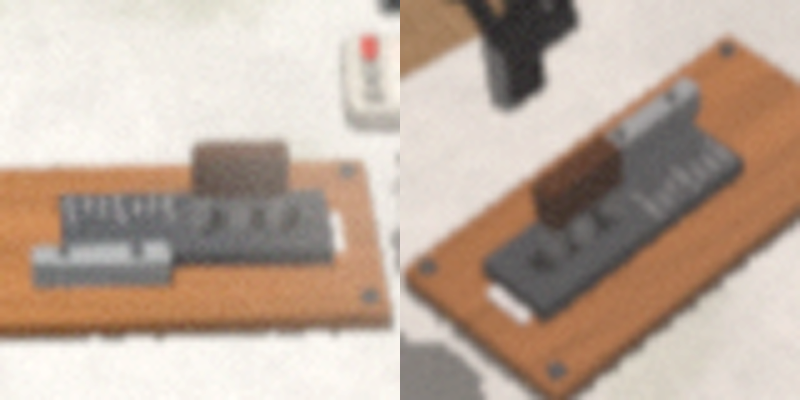

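View pics/scene_end.png

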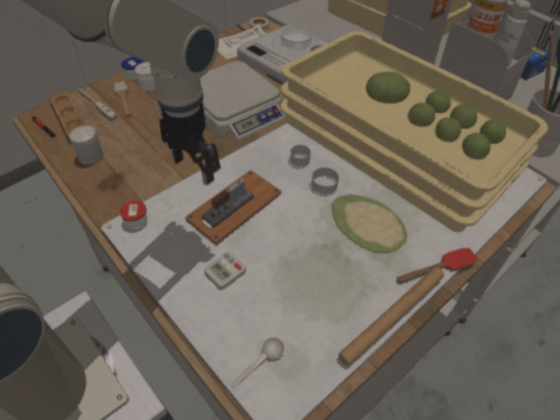

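```bash
python3 - <<'E'
import cv2
a=cv2.imread('pics/w14.png')
cv2.imwrite('pics/w14y.png',cv2.convertScaleAbs(cv2.resize(a[185:345,250:330],None,fx=3.7*1,fy=3.7,interpolation=cv2.INTER_CUBIC),alpha=1.6))
E
```

```text
(no output)
```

View pics/w14y.png

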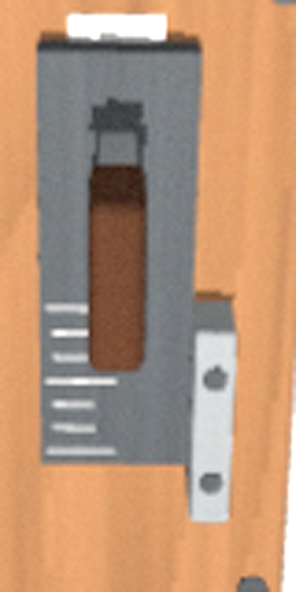

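```bash
python3 - <<'E'
import pickle,cv2
from cell import manip
from h import *
o=pickle.load(open('pics/w14.pkl','rb')); C=cam(manip,'wrist',o)
g=cv2.cvtColor(cv2.imread('pics/w14.png'),cv2.COLOR_BGR2GRAY).astype(float)
hsv=cv2.cvtColor(cv2.imread('pics/w14.png'),cv2.COLOR_BGR2HSV)[:,:,1].astype(float)
s=cv2.GaussianBlur(hsv,(3,3),0)
def v(rows,c0,c1,sign,z):
    uv=[]
    for r in rows:
        d=sign*np.diff(s[r,c0:c1]); i=int(np.argmax(d)); 
        if 0<i<len(d)-1:
            a,b,e=d[i-1:i+2]; uv.append((c0+i+.5+.5*(a-e)/(a-2*b+e+1e-9),r))
    P=unproj(C,uv,z)
    for _ in range(4):
        f=np.polyfit(P[:,0],P[:,1],1); r=P[:,1]-np.polyval(f,P[:,0]); P=P[np.abs(r)<=2*r.std()+1e-6]
    return np.degrees(np.arctan(f[0])).round(2),(r.std()*1000).round(2),len(P),f
L=v(range(200,308),255,268,-1,.024);R=v(range(200,262),296,312,1,.024)
print('gauge left',L,'right',R)
print('fence outer top',v(range(276,322),306,320,1,.032))
print('base right',v(range(175,320),322,345,-1,.014))
def scr(u,vv):
    w=255-g[vv-8:vv+9,u-8:u+9]; w=np.clip(w-np.percentile(w,65),0,None); Y,X=np.mgrid[-8:9,-8:9]; return u+(w*X).sum()/w.sum(),vv+(w*Y).sum()/w.sum()
P=unproj(C,[scr(236,181),scr(327,181),scr(318,343)],.014);print(P.round(4))
d=P[1]-P[0];print(np.degrees(np.arctan2(-d[0],d[1])));d=P[2]-P[1];print(np.degrees(np.arctan2(d[1],d[0])))
E
```

```text
gauge left (np.float64(6.48), np.float64(0.11), 101, array([0.11364546, 0.05789946])) right (np.float64(6.35), np.float64(0.06), 62, array([0.11121499, 0.10326207]))
fence outer top (np.float64(6.55), np.float64(0.11), 46, array([0.11475158, 0.11368994]))
base right (np.float64(6.64), np.float64(0.03), 116, array([0.11638023, 0.13272957]))
[[0.4418 0.084  0.014 ]
 [0.4312 0.1739 0.014 ]
 [0.6305 0.1967 0.014 ]]
6.705742118324011
6.545533443803793
```

```bash
python3 -c "
from cell import manip
print(manip.get_obs()['wrist_force']); print(manip.close_job())"
```

```text
[-0.45836985 -0.03604829 -0.26169295]
the job is handed in; nothing more can be done
None
```

The gauge is seated on the pin, flat on the wooden base, with its tail along the steel fence. I handed the job in at about 18 s with the arm clear of everything.

- **Pick-up:** I took the gauge by its wooden grip. The fingertips looked about 30 mm shorter in the pictures than the tool description says. I therefore gripped about 12 mm lower than planned; the hold stayed firm throughout.
- **Finding the pin:** I measured the pin in the wrist camera, about 36 mm along its slot. The hole went over it on the first lowering, with the tail turned about 15° away from the fence. No force showed until the gauge met the base, where it peaked near 7 N, so no nudging along the slot was needed.
- **Turning and release:** I turned the gauge until the fence pushed back at about 3–5 N, eased off the sideways pressure, and opened the fingers.

**Last checks:**
- **Angle to the fence:** the gauge measured 6.35–6.5° and the stand and fence 6.55–6.7°. They agree to about 0.2°, which is the accuracy of the pictures.
- **Gap to the fence:** I could see none. The calculated gap came out at −0.4 mm, which is calibration error.
- **Seating height:** the gripper height when the gauge met the base matched it lying flat on the base to within about 0.2 mm.
- **Other objects:** the timer, tub, spoon and ring moulds were where they started in the final scene picture.
- **Disagreement:** the scene and side cameras differed by about 10 mm in y, so I relied on the wrist camera for positions.

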